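Run the long test bar through both bearings of the alignment fixture

ROBOT

A 6-joint arm with a two-finger parallel gripper is mounted at the origin on the work surface. World frame = base frame: x ahead of the robot, y to its left, z up, the work surface at z = 0. Lengths are in mm, angles in rad, forces in N, time in s.
With the tool pointing down it reaches from about 350 to 775 mm from the base axis. Payload 7.3 kg.
Tool frame: the origin (TCP) lies at the very end of the fingers, on their centre line; the grasp point (between the pads) lies 19 mm behind it; x points along the fingers, z is the direction in which the jaws open and shut, and the axes are right-handed (so a half turn about x gives the same grasp; the last joint's range is limited). The gripper opens to 92 mm and grips with 3 to 60 N. Pads are 19 mm wide; open, the fingers measure 130 mm over their backs; the gripper's body (75 mm by 190 mm) begins 47 mm behind the grasp point.
Start: joints at [0.955, 0.342, 1.524, -0, 1.275, -0.146], TCP at [237.663, 468.15, 197.141] pointing down, gripper open.
Joint ranges: [-2.53, 2.53], [-0.77, 2.02], [0.04, 2.7], [-1, 4.14], [0.28, 2.66], [-3.11, 3.11]. Speed limits (rad/s): [2.57, 2.57, 3.14, 3.14, 3.14, 3.14].

INTERFACE

Orientations are given as [roll, pitch, yaw] about the fixed x, y, z axes, in that order (R = Rz(yaw) Ry(pitch) Rx(roll)).
In Python, from plant import * gives the robot as it stands.
- The arm moves only by the tool carry_out, never from a script. Its argument "rows" is a list of rows, each a list of 4 numbers: the shift along the world's x, y, z in mm, then the turn about the world's z in degrees. In form: [[x, y, z, twist], ...]. A call has 1 to 20 rows; each row is the pose to reach, as a shift and turn from the pose measured when the call began; what a row does not reach only later rows make up. A row lasts 1/12 s, in which the tool goes at most 41.7 mm and 7.16 degrees, less where a joint would pass 70% of its speed; a pose out of reach is approached as far as the arm can. A call with a gripper value outside its range is refused whole. "hand" is the finger opening in mm, from 0 to 91.8, set as the call begins (left out, the last holds). The fingers move at their own pace and stop on an object; the grip force is fixed at half the most. Time passes only in rows, so rows that repeat a pose let the fingers close. It gives the time, the measured TCP pose, the force and the opening at its end, in the units of the state.
- get_obs(): the state, without advancing time (a new reading comes with each control period).
- capture(name): name is "scene" or "top" or "wrist"; returns the picture (400x640x3 uint8, red, green, blue); there is no depth.
- camera_info(name): a dict with "camera_matrix" (3x3 intrinsics, pixels), "pose" (4x4, takes a point from camera to world coordinates); the wrist camera has in their place "mount" (4x4, takes a point from camera to tool coordinates, whose origin is the TCP and whose axes are the tool frame's). Camera axes: x right, y down, z forward; pixel columns grow to the right and rows downward; lengths in mm; the calibration is good to about 2 mm. A picture is of the moment at which its call begins: read the wrist's pose just before it. camera_info takes no time and is no camera call.
- close_job(): hands the job in, once; it reports no verdict.
The state is a dict: "time": time; "joint_positions": joint angles; "dq": joint speeds; "tau": joint torques, N m; "tool_pos": TCP position; "tcp_rot": TCP orientation; "contact_force": force on the tool from outside, world axes, zero at the start; "moment": the same for the moment, N m; "grip_width": finger opening in mm.
Only numpy, scipy, OpenCV 4.12 (cv2) and the standard library are available. Lean on these libraries where they do the work, as an engineer would, in place of code of your own. Each camera call takes 0.05 s, during which the arm holds its last target. There are 200 camera calls.

TASK

Take the short bar off the fixture's two vee rests and lay it in the open wooden case. Then lay the long bar of the same thickness (it is on the wooden stand, beside a thicker one) on both vee rests, just short of the first bearing, let go of it, and push it by its end through both bearings until it is home against the stop plate. Leave the thick bar and everything else on the bench as they are.

Things in the scene. Friction and masses are not known exactly. Their poses are not given: they have to be found in the camera images.
- fixture: Alignment fixture, fixed to the bench: two vee rests, two bearing blocks and a stop plate in line on a dark base plate (x -128 to 157, y -32 to 32, 12 high, mm). Origin on the bench under the entry face of the first bearing. +x: the way a bar is pushed. The common axis of vees and bores lies at y = 0, z = 70.
- vees_mid (a point): Point on the fixture's axis midway between the vee rests (fixture x = -75, z = 70). The rests are 90 degree steel vees, 10 mm thick along x, centred 40 mm either side of this point (x = -115 and -35), top edges 2 mm below the axis and 12 to 16 mm to either side. A 20 mm bar lying in both is on the axis; the upper half of its ends stays free. Space between the rests: 70 mm.
- bore1 (a point): Centre of the first bearing's entry mouth (fixture x = 0, z = 70). Block x 0 to 20 mm, 56 wide, top at z = 98, plain through bore 22.6 diameter.
- bore2 (a point): Centre of the second bearing's entry mouth (fixture x = 80, z = 70). Block x 80 to 100 mm, otherwise like the first.
- stop (a point): Point of the stop plate's face on the axis (fixture x = 140, z = 70). Plate 12 mm thick, 50 wide, top at z = 92. A 160 mm bar home against it has its rear end at x = -20, 20 mm before the first bearing.
- bar_long: The long test bar: plain steel, 20 diameter, 160 long, both ends alike, tapered to 14 diameter over the last 5. 0.38 kg. Origin: its centre; x is along its axis (either way round). Starts on the wooden stand, in either of its two places.
- bar_thick: A thick steel bar of the same length, 28 diameter, 160 long (0.75 kg), which does not fit the bores. Origin: its centre; x along its axis. Starts in the other place of the stand and stays there.
- bar_short: The short setting bar: plain steel, 20 diameter, 110 long, ends tapered like the long one, 0.26 kg. Origin: its centre; x along its axis. Starts lying in the fixture's two vee rests, where the long bar has to go.
- stand: Wooden bar stand, fixed. Origin: centre of its underside; base 116 (x) x 124 (y) x 14 high. Two places for bars lying along its x, at y = +40 and y = -40; each is a pair of wooden vees 12 thick, centred at x = -50 and +50, top edges at z = 46. A 20 mm bar lies there with its axis at z = 48, the 28 mm bar at z = 54.
- case: Open wooden case with green lining, fixed. Origin: centre of its underside; 136 (x) x 176 (y) outside, rim 32 high, walls 8, inner floor at z = 8 (120 x 160 clear, empty). Its lid stands open along its -x side, leaning outward, up to 130 above the bench.
- dial_stand: Dial indicator on a magnetic stand: steel block 58 x 50 x 55 with a 12 mm column to 225 above the bench; a 54 mm dial, reaching 112 along its +y at 148 to 202 high. Origin: centre of the underside of the block. To be left alone.
- vee_block: Dark steel vee block 60 x 50 x 46 high, loose on the bench. Origin: centre of its underside. To be left alone.
- ring_gauge: Steel ring gauge lying flat, 72 outside, 40 bore, 22 high. Origin: centre of its underside. To be left alone.
- oil_can: Upright blue can, 54 in diameter, 150 high. Origin: centre of its underside. To be left alone.
- wood_box: Shut wooden instrument box 75 (x) x 130 (y) x 30 high. Origin: centre of its underside. To be left alone.
- screwdriver: Screwdriver lying on the bench, about 200 long, handle towards its -x. Origin near its middle, on the bench. To be left alone.
There are look-alikes about, which are no part of the job. What is shaped like the bar_long but pink is not meant. Leave any blue look-alike of the bar_short alone.

How it is judged:
By the outcome, as a careful person would: the job done as asked, in the order asked, and still so for the second after the job is handed in, with the robot touching nothing.
It also fails if it takes over 70 s, if anything falls off the work surface, if the arm or the gripper's body presses on something with over 40 N, if the wrist force passes 120 N, or if a joint passes its speed limit or range.

## Working session

There is one attempt and no reset: what is moved stays moved. The work goes in short steps, Python scripts to look and compute and a tool call to move; the robot and the scene stay as the last step left them, time stands still between calls to the robot, and variables do not carry over. Pictures are saved under pics/ and viewed, about 8 in all and at most 12, crops included, and the job is handed in when it is done.

Besides the shell and the picture viewer there is one more tool, called after "Request:" as name(argument=value, ...), one argument or row to a line, values as JSON. carry_out: Moves the arm, as the interface text tells. Its arguments: {"type":"object","properties":{"rows":{"type":"array"},"hand":{"type":"number"}},"required":["rows"]}

```bash
mkdir -p pics; ls; python3 - <<'E'
from plant import *
import cv2,numpy as np
print(get_obs())
for n in ("top","scene"):
    im=capture(n); cv2.imwrite(f"pics/{n}0.png",cv2.cvtColor(im,cv2.COLOR_RGB2BGR))
    print(n,camera_info(n))
print(camera_info("wrist"))
E
```

```text
pics
{'time': 0.0, 'joint_positions': array([ 9.55019398e-01,  3.42749642e-01,  1.52503192e+00, -2.72162609e-05,
        1.27538203e+00, -1.45966500e-01]), 'dq': array([-0.00032669, -0.0006247 , -0.00144352, -0.00164774,  0.00079789,
       -0.00024369]), 'tau': array([ 2.37043561e-03, -4.31246209e+01, -2.44228417e+01,  7.20440643e-02,
        5.58807410e-02, -1.31952056e-04]), 'tool_pos': array([237.38265079, 467.75560438, 196.42582287]), 'tcp_rot': array([ 3.01219107,  1.56922517, -2.1700004 ]), 'contact_force': array([ 0.45479617, -0.15527835, -0.35386103]), 'moment': array([0.00494719, 0.02414516, 0.00535712]), 'grip_width': 91.90511476493856}
top {'camera_matrix': array([[368.32073681,   0.        , 313.86129193],
       [  0.        , 368.32073681, 199.92624398],
       [  0.        ,   0.        ,   1.        ]]), 'pose': array([[ 5.11403288e-02, -9.73290825e-01,  2.23807142e-01,
         3.15244440e+02],
       [-9.98691080e-01, -5.00394882e-02,  1.05913306e-02,
        -1.27707016e+01],
       [ 8.90749920e-04, -2.24055841e-01, -9.74575901e-01,
         1.09408728e+03],
    
[... 435 characters left out ...]
01],
       [-3.50265882e-03, -6.08695807e-01, -7.93395958e-01,
         1.04981667e+03],
       [ 0.00000000e+00,  0.00000000e+00,  0.00000000e+00,
         1.00000000e+00]])}
{'camera_matrix': array([[356.68942061,   0.        , 318.24465962],
       [  0.        , 356.68942061, 198.23090972],
       [  0.        ,   0.        ,   1.        ]]), 'mount': array([[-6.75147576e-04, -2.59934627e-01,  9.65625980e-01,
        -1.87256191e+02],
       [-6.54180264e-04, -9.65625879e-01, -2.59935057e-01,
         7.08430209e+01],
       [ 9.99999558e-01, -8.07187982e-04,  4.81895869e-04,
         4.24088282e-01],
       [ 0.00000000e+00,  0.00000000e+00,  0.00000000e+00,
         1.00000000e+00]])}
```

View pics/top0.png

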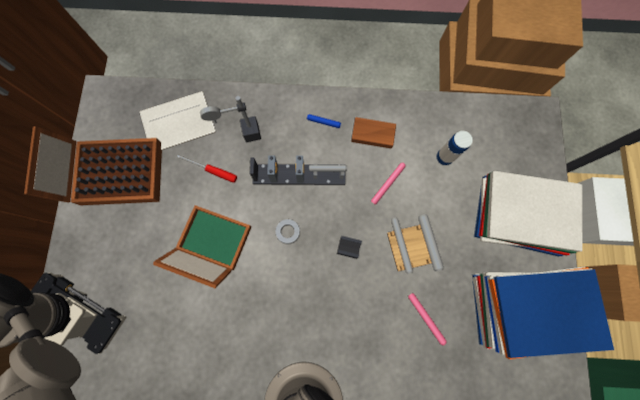

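View pics/scene0.png

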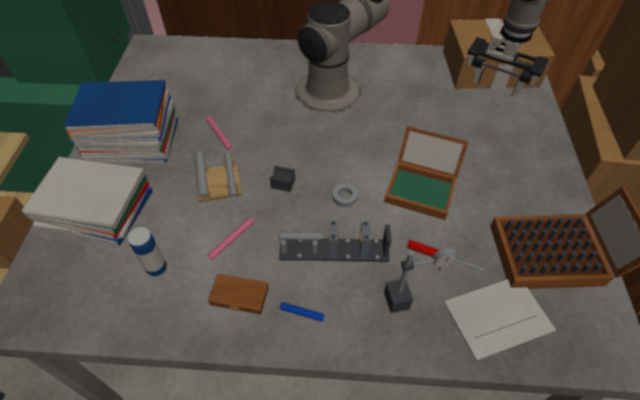

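The top view shows the fixture at (252–346, 160–185) with its stop on the left. The green case is at (215, 238) and the stand at (413, 245).

Candidates:
- **Short bar:** the grey bar on the vees at (327, 167). The blue one at (323, 121) is not meant.
- **Long bar:** the thin grey bar on the stand at (402, 245). The thick one is at (430, 242), and the pink ones at (389, 183) and (427, 319) are not meant.

Next I measure these and take one close crop.

```bash
cat > h.py <<'E'
from plant import *
import cv2,numpy as np
from scipy.spatial.transform import Rotation as R
def rays(K,T,uv):
    uv=np.atleast_2d(np.asarray(uv,float)); d=np.c_[(uv-K[:2,2])/[K[0,0],K[1,1]],np.ones(len(uv))]
    return T[:3,3],d@T[:3,:3].T
def plane(K,T,uv,z):
    o,d=rays(K,T,uv); return o+d*((z-o[2])/d[:,2])[:,None]
def cam(n,obs=None):
    c=camera_info(n)
    if n!="wrist": return c["camera_matrix"],c["pose"]
    T=np.eye(4);T[:3,:3]=R.from_euler("xyz",obs["tcp_rot"]).as_matrix();T[:3,3]=obs["tool_pos"]
    return c["camera_matrix"],T@c["mount"]
def proj(K,T,p):
    p=(np.atleast_2d(p)-T[:3,3])@T[:3,:3]; q=p@K.T; return q[:,:2]/q[:,2:]
def rect(mask,roi):
    x0,y0,x1,y1=roi; m=np.zeros(mask.shape,np.uint8); m[y0:y1,x0:x1]=mask[y0:y1,x0:x1]
    c=max(cv2.findContours(m,0,1)[0],key=cv2.contourArea); return cv2.minAreaRect(c),c
E
python3 - <<'E'
from h import *
im=cv2.imread("pics/top0.png"); K,T=cam("top")
hsv=cv2.cvtColor(im,cv2.COLOR_BGR2HSV)
a=cv2.resize(im[145:200,240:360],None,fx=6,fy=6,interpolation=2)
b=cv2.resize(im[205:280,380:450],None,fx=3.5,fy=3.5,interpolation=2)
m=np.zeros((600,720,3),np.uint8);m[:330]=a[:330,:720];m[335:335+b.shape[0],:b.shape[1]]=b[:265]
cv2.imwrite("pics/crop0.png",m)
def rep(name,mask,roi,z):
    r,c=rect(mask.astype(np.uint8)*255,roi); p=plane(K,T,cv2.boxPoints(r),z)
    e=[p[1]-p[0],p[2]-p[1]]; L=[np.linalg.norm(x) for x in e]; l=e[int(np.argmax(L))]
    print(name,r,"c",p.mean(0).round(1),"size",np.round(L,1),"ang",np.degrees(np.arctan2(l[1],l[0])).round(1))
h,s,v=cv2.split(hsv)
rep("lining",(h>45)&(h<90)&(s>80),(150,190,260,290),8)
rep("plate",(v<75),(245,150,355,195),12)
rep("thin",(s<40)&(v>110),(385,205,414,280),48)
rep("thick",(s<40)&(v>110),(415,205,450,280),54)
rep("stand",(s>80),(380,205,450,280),14)
rep("short",(s<40)&(v>110),(305,160,355,175),70)
E
```

```text
lining ((213.3564453125, 237.06436157226562), (51.797325134277344, 40.627967834472656), 20.85445785522461) c [437.7 290.3   8. ] size [118.9 158.1] ang -107.8
plate ((297.0083923339844, 177.5630645751953), (94.83573913574219, 24.68410873413086), 9.1178617477417) c [631.5  54.7  12. ] size [ 78.8 293. ] ang -96.6
thin ((399.0, 242.0), (74.0, 28.0), 90.0) c [ 447.8 -249.2   48. ] size [ 81.4 210.6] ang 179.5
thick ((432.0, 242.0), (74.0, 34.0), 90.0) c [ 451.8 -341.    54. ] size [ 98.3 209.8] ang 178.2
stand ((415.8671875, 245.83038330078125), (40.87999725341797, 20.079999923706055), 73.73979187011719) c [ 441.7 -306.    14. ] size [ 60.5 117.8] ang -164.4
short ((329.5, 167.0), (14.0, 49.0), 90.0) c [651.1 -42.1  70. ] size [143.4  42.7] ang -87.1
```

View pics/crop0.png

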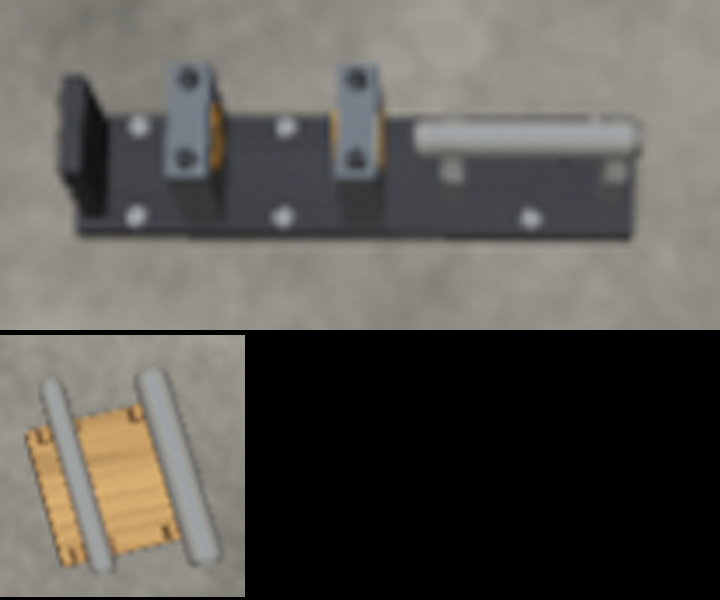

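The crop confirms the choice. The thin grey bar, in the left place of the stand, is the long one, and the short bar lies on the vees at the fixture's right end. The stop is on the left, so fixture +x is about world +y.

```bash
python3 - <<'E'
from h import *
K,T=cam("top")
def seg(n,a,b,z):
    p=plane(K,T,[a,b],z); d=p[1]-p[0]; print(n,p.mean(0).round(1),np.linalg.norm(d).round(1),np.degrees(np.arctan2(d[1],d[0])).round(1))
seg("short",(346.3,167.7),(309,167.7),70)
seg("long",(409.7,271.6),(394.3,218.4),48)
seg("thick",(438.5,364.8-100),(423,216),54)
seg("plate front",(345.3,184.5),(253.3,184.5),12)
seg("bearing tops",(240+357/6,145+120/6),(240+188/6,145+120/6),98)
seg("case far edge",(199,208),(249,228),32)
o=get_obs(); Rm=R.from_euler("xyz",o["tcp_rot"]).as_matrix(); print(Rm.round(3))
E
```

```text
short [648.6 -36.8  70. ] 108.6 92.9
long [ 438.6 -257.3   48. ] 154.7 16.2
thick [ 454.8 -337.2   54. ] 142.2 16.8
plate front [609.6  45.7  12. ] 280.0 92.9
bearing tops [641.4  83.8  98. ] 79.9 92.9
case far edge [491.6 259.   32. ] 160.8 -108.7
[[-0.001 -0.892  0.453]
 [-0.001  0.453  0.892]
 [-1.     0.    -0.001]]
```

Request:
carry_out(
  rows=[
    [411, -505, 0, -60],
    [411, -505, 0, -60],
    [411, -505, 0, -60],
    [411, -505, 0, -60],
    [411, -505, 0, -60],
    [411, -505, 0, -60],
    [411, -505, 0, -60],
    [411, -505, 0, -60],
    [411, -505, 0, -60],
    [411, -505, 0, -60],
    [411, -505, 0, -60],
    [411, -505, 0, -60],
    [411, -505, 0, -60],
    [411, -505, 0, -60],
    [411, -505, 0, -60],
    [411, -505, 0, -60],
    [411, -505, 0, -60],
    [411, -505, 0, -60],
    [411, -505, 0, -60],
  ],
  hand=60,
)

```text
time: 1.68
tool_pos: [647.8, -36.6, 195.8]
tcp_rot: [2.829, 1.568, 2.883]
contact_force: [0.1, 0.8, 0.2]
grip_width: 60.2
```

```bash
python3 - <<'E'
from h import *
o=get_obs(); im=capture("wrist"); cv2.imwrite("pics/w1.png",im[:,:,::-1])
np.save("w1.npy",np.r_[o["tool_pos"],o["tcp_rot"]]); print(o["time"],o["tool_pos"],o["tcp_rot"],o["joint_positions"],o["grip_width"])
E
```

```text
1.6833 [647.75778192 -36.62586002 195.84278432] [2.8294553  1.56769476 2.88330365] [-1.74653303e-01  5.79140191e-01  1.14254953e+00  2.61955231e-04
  1.42299367e+00 -2.28540629e-01] 60.20798659238493
```

View pics/w1.png

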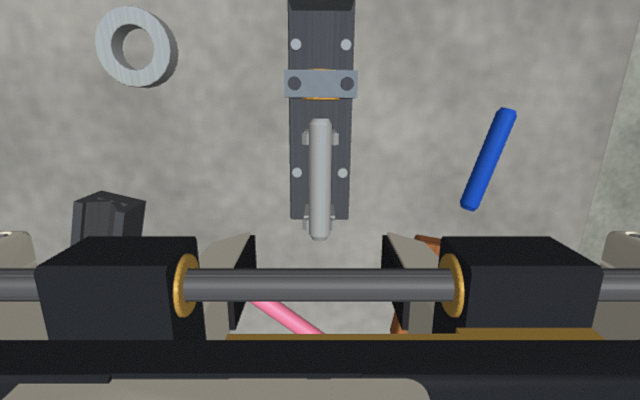

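The wrist view shows the short bar from (320, 118) to (318, 240), bearing 1 with its entry edge at row 97, and the blue look-alike off to the right.

```bash
python3 - <<'E'
from h import *
p=np.load("w1.npy"); K,T=cam("wrist",{"tool_pos":p[:3],"tcp_rot":p[3:]})
im=cv2.imread("pics/w1.png"); g=cv2.cvtColor(im,cv2.COLOR_BGR2GRAY).astype(int)
for r in (150,165,180,190,205): 
    d=np.diff(g[r,285:360]); print(r,[(285+i,d[i]) for i in np.argsort(-abs(d))[:6]])
for c in (300,340): 
    d=np.diff(g[60:110,c]); print(c,[(60+i,d[i]) for i in np.argsort(-abs(d))[:5]])
def seg(n,a,b,z):
    q=plane(K,T,[a,b],z); d=q[1]-q[0]; print(n,q.round(1).tolist(),q.mean(0).round(1),np.linalg.norm(d).round(1),np.degrees(np.arctan2(d[1],d[0])).round(2))
seg("short",(318.5,240),(320.5,118.5),70)
seg("bearing1 entry edge",(284,97.5),(357,97.5),98)
seg("bearing1 exit edge",(287,69.5),(355,69.5),98)
print(proj(K,T,[p[:3]]), "z tool",R.from_euler("xyz",p[3:]).as_matrix().round(3))
E
```

```text
150 [(np.int64(350), np.int64(48)), (np.int64(289), np.int64(-47)), (np.int64(288), np.int64(-38)), (np.int64(330), np.int64(-31)), (np.int64(349), np.int64(30)), (np.int64(331), np.int64(-22))]
165 [(np.int64(289), np.int64(-71)), (np.int64(349), np.int64(38)), (np.int64(330), np.int64(-36)), (np.int64(350), np.int64(35)), (np.int64(329), np.int64(-21)), (np.int64(288), np.int64(-16))]
180 [(np.int64(289), np.int64(-73)), (np.int64(349), np.int64(53)), (np.int64(330), np.int64(-45)), (np.int64(348), np.int64(25)), (np.int64(329), np.int64(-22)), (np.int64(288), np.int64(-19))]
190 [(np.int64(289), np.int64(-65)), (np.int64(349), np.int64(41)), (np.int64(330), np.int64(-40)), (np.int64(348), np.int64(34)), (np.int64(329), np.int64(-21)), (np.int64(310), np.int64(17))]
205 [(np.int64(289), np.int64(-49)), (np.int64(348), np.int64(40)), (np.int64(329), np.int64(-23)), (np.int64(310), np.int64(22)), (np.int64(349), np.int64(22)), (np.int64(290), np.int64(-21))]
300 [(np.int64(96), np.int64(-44)), (np.int64(69), np.int64(36)), (np.int64(68), np.int64(22)), (np.int64(80), np.int64(-21)), (np.int64(85), np.int64(19))]
340 [(np.int64(97), np.int64(-45)), (np.int64(69), np.int64(33)), (np.int64(96), np.int64(-33)), (np.int64(98), np.int64(18)), (np.int64(68), np.int64(16))]
short [[649.8, -90.5, 70.0], [645.6, 20.8, 70.0]] [647.7 -34.8  70. ] 111.4 92.18
bearing1 entry edge [[616.5, 36.3, 98.0], [672.6, 39.2, 98.0]] [644.6  37.7  98. ] 56.2 3.05
bearing1 exit edge [[618.2, 56.7, 98.0], [669.5, 59.4, 98.0]] [643.8  58.1  98. ] 51.3 3.03
[[319.42862996 233.51201971]] z tool [[-0.003 -0.054  0.999]
 [ 0.001  0.999  0.054]
 [-1.     0.001 -0.003]]
```

Request:
carry_out(
  rows=[
    [0, 1, -40, 0],
    [0, 1, -80, 0],
    [0, 1, -110, 0],
    [0, 1, -125, 0],
    [0, 1, -133, 0],
    [0, 1, -140, 0],
    [0, 1, -140, 0],
    [0, 1, -140, 0],
  ],
)

```text
time: 2.4
tool_pos: [648.3, -34.8, 57.6]
tcp_rot: [2.488, 1.57, 2.543]
contact_force: [-0.4, -0.5, 0.3]
grip_width: 59.8
```

Request:
carry_out(
  rows=[
    [0, 0, 0, 0],
    [0, 0, 0, 0],
    [0, 0, 0, 0],
    [0, 0, 0, 0],
    [0, 0, 0, 0],
    [0, 0, 0, 0],
    [0, 0, 0, 0],
    [0, 0, 0, 0],
  ],
  hand=0,
)

```text
time: 3.07
tool_pos: [648.3, -34.8, 57.5]
tcp_rot: [2.534, 1.57, 2.59]
contact_force: [-1.3, 0.6, 0.2]
grip_width: 11.0
```

Request:
carry_out(
  rows=[
    [0, 0, 0, 0],
    [0, 0, 0, 0],
    [0, 0, 0, 0],
  ],
)

```text
time: 3.32
tool_pos: [648.3, -34.8, 57.5]
tcp_rot: [2.581, 1.57, 2.636]
contact_force: [0.9, -0.1, 0.7]
grip_width: 0.5
```

```bash
python3 - <<'E'
from h import *
o=get_obs(); im=capture("wrist"); t=capture("top")
K,T=cam("wrist",o); print(o["grip_width"],o["tool_pos"],proj(K,T,[o["tool_pos"]]))
m=np.zeros((560,640,3),np.uint8); m[:400]=im[:,:,::-1]
c=cv2.resize(t[150:190,250:357,::-1],None,fx=4,fy=4,interpolation=2); m[400:560,:428]=c
cv2.imwrite("pics/w2.png",m)
E
```

```text
0.4926400775746993 [648.30920761 -34.78218215  57.49227623] [[319.42887184 233.5115529 ]]
```

View pics/w2.png

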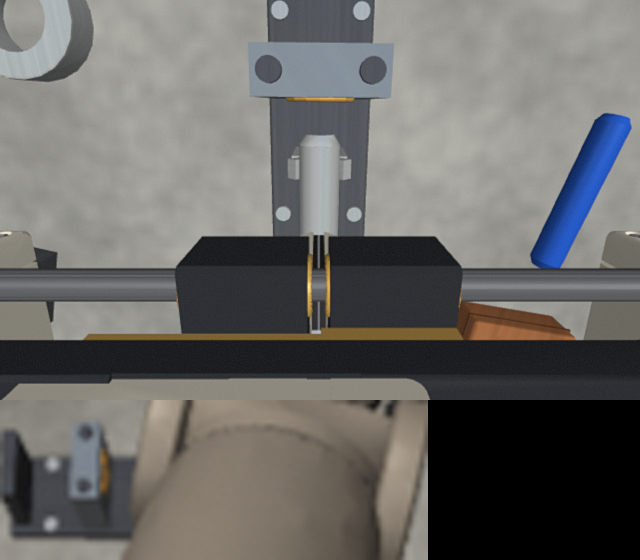

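The fingers closed on nothing. In w1 the finger tips appear at row 237 with a 129 px gap, which puts them about 30 mm short of the reported TCP. I'll check that against the first scene picture by drawing marks at both tip heights.

```bash
python3 - <<'E'
from h import *
K,T=cam("scene"); im=cv2.imread("pics/scene0.png")
tcp=np.array([237.4,467.8,196.4]); z=np.array([.453,.892,0]); y=np.array([-.892,.453,0])
x0,y0,f=455,20,7
c=cv2.resize(im[y0:y0+85,x0:x0+110],None,fx=f,fy=f,interpolation=2)
for s in (-46,46,-65,65):
    for dz,col in ((0,(0,0,255)),(30,(0,255,0)),(66,(255,0,0)),(96,(0,255,255))):
        u=(proj(K,T,tcp+s*z+[0,0,dz])[0]-[x0,y0]+.5)*f; cv2.drawMarker(c,tuple(int(v) for v in u),col,0,12,2)
cv2.imwrite("pics/tip.png",c); print(c.shape)
E
```

```text
(595, 770, 3)
```

View pics/tip.png

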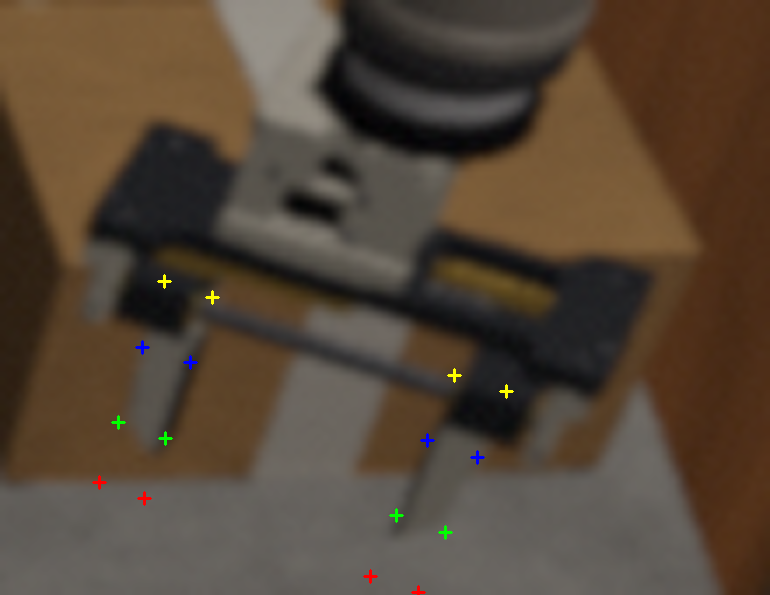

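The scene view agrees: the finger tips match the green marks, so the real tips are about 25–28 mm above the reported TCP. From here on I add that offset to my heights. I open the hand and go down about 30 mm more.

Request:
carry_out(
  rows=[
    [0, 0, 10, 0],
    [0, 0, 10, 0],
    [0, 0, 10, 0],
    [0, 0, 10, 0],
    [0, 0, 10, 0],
    [0, 0, 10, 0],
    [0, 0, 0, 0],
    [0, 0, -10, 0],
    [0, 0, -20, 0],
    [0, 0, -26, 0],
    [0, 0, -31, 0],
    [0, 0, -31, 0],
    [0, 0, -31, 0],
  ],
  hand=50,
)

```text
time: 4.5
tool_pos: [648.2, -34.8, 26.1]
tcp_rot: [2.734, 1.569, 2.789]
contact_force: [-0.2, -0.5, 0.1]
grip_width: 49.9
```

Request:
carry_out(
  rows=[
    [0, 0, 0, 0],
    [0, 0, 0, 0],
    [0, 0, 0, 0],
    [0, 0, 0, 0],
    [0, 0, 0, 0],
    [0, 0, 0, 0],
    [0, 0, 0, 0],
    [0, 0, 0, 0],
    [0, 0, 0, 0],
  ],
  hand=0,
)

```text
time: 5.25
tool_pos: [648.3, -34.8, 26.3]
tcp_rot: [2.659, 1.57, 2.714]
contact_force: [0.1, 0.9, 2.1]
grip_width: 19.3
```

Request:
carry_out(
  rows=[
    [0, 0, 10, 0],
    [0, 0, 30, 0],
    [0, 0, 60, 0],
    [0, 0, 100, 0],
    [0, 0, 125, 0],
    [-193, 320, 125, -21],
    [-193, 320, 125, -21],
    [-193, 320, 125, -21],
    [-193, 320, 125, -21],
    [-193, 320, 125, -21],
    [-193, 320, 125, -21],
    [-193, 320, 125, -21],
    [-193, 320, 125, -21],
    [-193, 320, 125, -21],
    [-193, 320, 125, -21],
    [-193, 320, 125, -21],
    [-193, 320, 125, -21],
    [-193, 320, 125, -21],
  ],
)

```text
time: 6.75
tool_pos: [455.9, 284.2, 151.3]
tcp_rot: [3.062, 1.57, 2.749]
contact_force: [0.4, 0.1, -3.8]
grip_width: 18.7
```

```bash
python3 - <<'E'
from h import *
o=get_obs(); im=capture("wrist"); cv2.imwrite("pics/w3.png",im[:,:,::-1])
np.save("w3.npy",np.r_[o["tool_pos"],o["tcp_rot"]]); K,T=cam("wrist",o)
print(o["time"],o["tool_pos"],R.from_euler("xyz",o["tcp_rot"]).as_matrix().round(2)[:,2],o["grip_width"])
# predicted case outline from top-view measure
a=np.radians(-17.8); ex=np.array([np.cos(a),np.sin(a),0]); ey=np.array([-ex[1],ex[0],0]); c=np.array([437.7,290.3,0])
v=im[:,:,::-1].copy()
for sx,sy,z in ((60,80,8),(60,-80,8),(-60,80,8),(-60,-80,8),(68,88,32),(68,-88,32),(-68,88,32),(-68,-88,32)):
    u=proj(K,T,c+sx*ex+sy*ey+[0,0,z])[0]; print(sx,sy,z,u.round()); cv2.drawMarker(v,tuple(int(t) for t in u),(0,0,255) if z==8 else (255,0,0),0,10,2)
cv2.imwrite("pics/w3m.png",v)
E
```

```text
6.75 [455.87789767 284.2348146  151.33106728] [ 0.95 -0.31 -0.  ] 18.739251727969815
60 80 8 [365.  91.]
60 -80 8 [360. 257.]
-60 80 8 [230.  91.]
-60 -80 8 [241. 257.]
68 88 32 [379.  80.]
68 -88 32 [371. 276.]
-68 88 32 [213.  80.]
-68 -88 32 [227. 276.]
```

View pics/w3m.png

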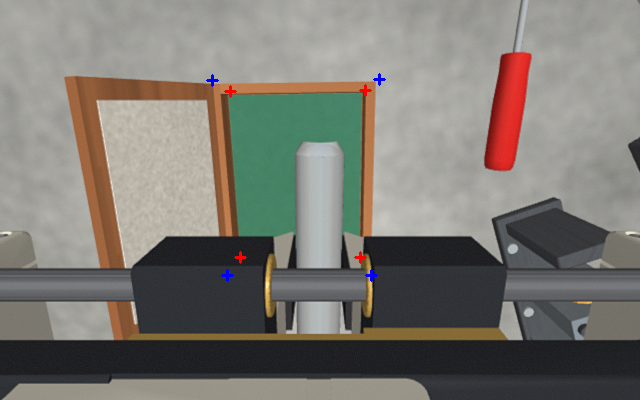

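The bar is held straight and over the lining. The case corners fall within about 4 px of the prediction. Lowering it in.

Request:
carry_out(
  rows=[
    [-2, 1, -40, 0],
    [-2, 1, -80, 0],
    [-2, 1, -110, 0],
    [-2, 1, -135, 0],
    [-2, 1, -150, 0],
    [-2, 1, -158, 0],
    [-2, 1, -163, 0],
    [-2, 1, -163, 0],
    [-2, 1, -163, 0],
  ],
)

```text
time: 7.55
tool_pos: [455.0, 285.0, -10.9]
tcp_rot: [1.368, 1.57, 1.054]
contact_force: [0.8, -0.3, -2.0]
grip_width: 19.3
```

Request:
carry_out(
  rows=[
    [0, 0, -1, 0],
    [0, 0, -2, 0],
    [0, 0, -3, 0],
    [0, 0, -3, 0],
  ],
)

```text
time: 7.88
tool_pos: [455.1, 285.1, -13.6]
tcp_rot: [1.168, 1.569, 0.854]
contact_force: [0.6, -0.7, -3.5]
grip_width: 18.8
```

Request:
carry_out(
  rows=[
    [0, 0, -1, 0],
    [0, 0, -2, 0],
    [0, 0, -2, 0],
    [0, 0, -2, 0],
  ],
)

```text
time: 8.22
tool_pos: [455.0, 285.1, -15.6]
tcp_rot: [1.217, 1.569, 0.903]
contact_force: [0.2, 0.4, -3.3]
grip_width: 19.6
```

Request:
carry_out(
  rows=[
    [0, 0, 0, 0],
    [0, 0, 0, 0],
    [0, 0, 0, 0],
    [0, 0, 0, 0],
    [0, 0, 0, 0],
    [0, 0, 20, 0],
    [0, 0, 50, 0],
    [0, 0, 90, 0],
    [0, 0, 130, 0],
    [0, 0, 170, 0],
    [0, 0, 190, 0],
    [0, 0, 190, 0],
  ],
  hand=30,
)

```text
time: 9.22
tool_pos: [457.6, 286.3, 180.1]
tcp_rot: [0.793, 1.559, 0.479]
contact_force: [0.5, 0.1, -0.1]
grip_width: 29.9
```

```bash
python3 - <<'E'
from h import *
o=get_obs(); im=capture("wrist"); cv2.imwrite("pics/w4.png",im[:,:,::-1]); K,T=cam("wrist",o)
hsv=cv2.cvtColor(im,cv2.COLOR_RGB2HSV); h,s,v=cv2.split(hsv)
m=((s<40)&(v>100)).astype(np.uint8)*255
n,l,st,ce=cv2.connectedComponentsWithStats(m[:, :])
for i in range(1,n):
    if st[i,4]>300 and st[i,2]<200: print(st[i],ce[i].round())
print(o["time"],o["tool_pos"],o["grip_width"])
E
```

```text
[  121   105   104   135 11676] [175. 170.]
[ 305  122   21  111 2084] [315. 176.]
[253 232  29  36 737] [266. 250.]
[ 529  275  111   24 2441] [585. 287.]
[   0  278  108   19 1843] [ 53. 287.]
[ 248  278  142   21 2775] [319. 288.]
[   0  301  116   39 4345] [ 56. 320.]
[ 257  301  124   33 3388] [318. 317.]
[ 545  301   95   39 2752] [601. 318.]
9.2167 [457.64451001 286.32587281 180.08983635] 29.886812325877756
```

The short bar lies in the case: a 21×111 px blob at (315, 176) with the fingers open and clear. On to the stand.

Request:
carry_out(
  rows=[
    [-19, -543, 0, -56],
    [-19, -543, 0, -56],
    [-19, -543, 0, -56],
    [-19, -543, 0, -56],
    [-19, -543, 0, -56],
    [-19, -543, 0, -56],
    [-19, -543, 0, -56],
    [-19, -543, 0, -56],
    [-19, -543, 0, -56],
    [-19, -543, 0, -56],
    [-19, -543, 0, -56],
    [-19, -543, 0, -56],
    [-19, -543, 0, -56],
    [-19, -543, 0, -56],
    [-19, -543, 0, -56],
    [-19, -543, 0, -56],
    [-19, -543, 0, -56],
    [-19, -543, 0, -56],
  ],
  hand=50,
)

```text
time: 10.77
tool_pos: [437.4, -255.7, 176.8]
tcp_rot: [0.886, 1.564, -0.403]
contact_force: [-0.5, 0.6, -0.4]
grip_width: 50.0
```

```bash
python3 - <<'E'
from h import *
o=get_obs(); im=capture("wrist"); cv2.imwrite("pics/w5.png",im[:,:,::-1])
np.save("w5.npy",np.r_[o["tool_pos"],o["tcp_rot"]]); Rm=R.from_euler("xyz",o["tcp_rot"]).as_matrix()
print(o["time"],o["tool_pos"],np.degrees(np.arctan2(Rm[1,2],Rm[0,2])),o["joint_positions"].round(2))
E
```

```text
10.7667 [ 437.40378366 -255.65208037  176.8200214 ] -73.86012856948436 [-0.68  0.32  1.61  0.    1.2   0.61]
```

View pics/w5.png

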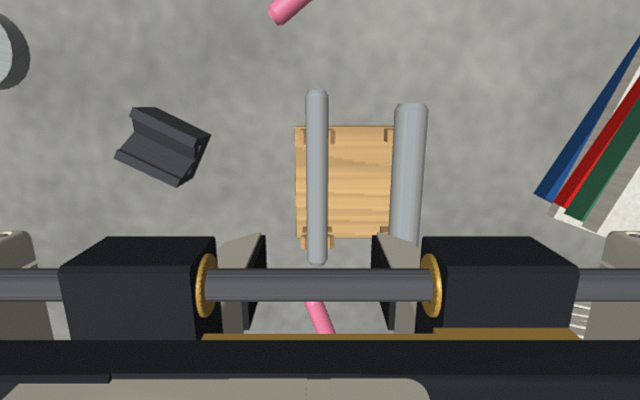

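The thin bar, (317, 90) to (317, 264), lies in the left place, and the thicker one is to its right.

```bash
python3 - <<'E'
from h import *
p=np.load("w5.npy"); K,T=cam("wrist",{"tool_pos":p[:3],"tcp_rot":p[3:]})
q=plane(K,T,[(317,264.5),(317,90)],48); d=q[1]-q[0]; print(q.mean(0),np.linalg.norm(d),np.degrees(np.arctan2(d[1],d[0])),(q.mean(0)-p[:3]).round(1))
q=plane(K,T,[(306,160),(328,160)],48); print(np.linalg.norm(q[1]-q[0]))
E
```

```text
[ 436.35454579 -254.02634263   48.        ] 161.22852034500386 16.05125513436718 [  -1.     1.6 -128.8]
19.630150777721617
```

It measures 161 mm long and 19.6 mm thick, lies at 16.05°, and is 2 mm off the TCP. Grasping it.

Request:
carry_out(
  rows=[
    [-1, 2, -40, 0],
    [-1, 2, -80, 0],
    [-1, 2, -115, 0],
    [-1, 2, -140, 0],
    [-1, 2, -155, 0],
    [-1, 2, -165, 0],
    [-1, 2, -172, 0],
    [-1, 2, -172, 0],
    [-1, 2, -172, 0],
  ],
)

```text
time: 11.57
tool_pos: [437.1, -253.9, 5.7]
tcp_rot: [0.824, 1.563, -0.464]
contact_force: [-0.4, -0.0, 0.0]
grip_width: 50.2
```

Request:
carry_out(
  rows=[
    [0, 0, 0, 0],
    [0, 0, 0, 0],
    [0, 0, 0, 0],
    [0, 0, 0, 0],
    [0, 0, 0, 0],
    [0, 0, 0, 0],
    [0, 0, 0, 0],
    [0, 0, 0, 0],
    [0, 0, 0, 0],
  ],
  hand=0,
)

```text
time: 12.32
tool_pos: [437.7, -254.8, 6.1]
tcp_rot: [0.742, 1.561, -0.547]
contact_force: [1.2, -6.0, 2.2]
grip_width: 18.9
```

Request:
carry_out(
  rows=[
    [0, 0, 8, 0],
    [0, 0, 25, 0],
    [0, 0, 60, 0],
    [0, 0, 100, 0],
    [0, 0, 130, 0],
    [212, 207, 130, 77],
    [212, 207, 130, 77],
    [212, 207, 130, 77],
    [212, 207, 130, 77],
    [212, 207, 130, 77],
    [212, 207, 130, 77],
    [212, 207, 130, 77],
    [212, 207, 130, 77],
    [212, 207, 130, 77],
    [212, 207, 130, 77],
    [212, 207, 130, 77],
    [212, 207, 130, 77],
    [212, 207, 130, 77],
    [212, 207, 130, 77],
    [212, 207, 130, 77],
  ],
)

```text
time: 13.98
tool_pos: [649.3, -47.7, 135.9]
tcp_rot: [0.842, 1.561, 0.895]
contact_force: [0.2, -0.0, -4.0]
grip_width: 19.1
```

```bash
cat > st.py <<'E'
from h import *
o=get_obs(); im=capture("wrist"); K,T=cam("wrist",o)
Rm=R.from_euler("xyz",o["tcp_rot"]).as_matrix()
print(o["time"],o["tool_pos"].round(1),"jaw",np.degrees(np.arctan2(Rm[1,2],Rm[0,2])).round(2),"toolx",Rm[:,0].round(4),o["grip_width"].round(1))
g=cv2.cvtColor(im,cv2.COLOR_RGB2GRAY).astype(int)
E
python3 - <<'E'
from st import *
cv2.imwrite("pics/w6.png",im[:,:,::-1])
np.save("w6.npy",np.r_[o["tool_pos"],o["tcp_rot"]])
E
```

```text
Traceback (most recent call last):
  File "st.py", line 4, in <module>
    print(o["time"],o["tool_pos"].round(1),"jaw",np.degrees(np.arctan2(Rm[1,2],Rm[0,2])).round(2),"toolx",Rm[:,0].round(4),o["grip_width"].round(1))
                                                                                                                           ^^^^^^^^^^^^^^^^^^^^^
AttributeError: 'float' object has no attribute 'round'
```

```bash
sed -i 's/o\["grip_width"\].round(1)/round(o["grip_width"],1)/' st.py; python3 - <<'E'
from st import *
cv2.imwrite("pics/w6.png",im[:,:,::-1])
np.save("w6.npy",np.r_[o["tool_pos"],o["tcp_rot"]])
E
```

```text
14.0333 [649.4 -47.8 136. ] jaw 3.08 toolx [ 0.0065  0.0076 -1.    ] 19.4
```

View pics/w6.png

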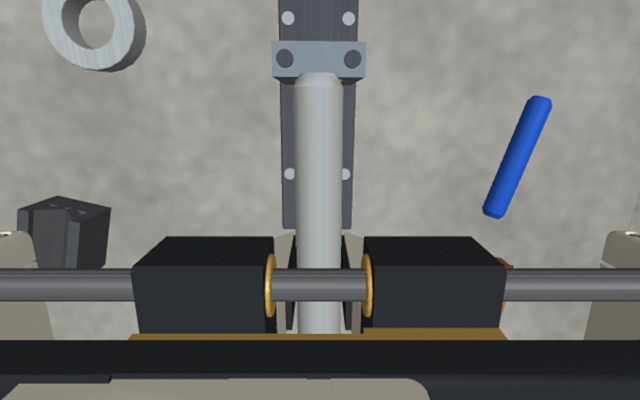

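The wrist view shows the long bar in the hand, its front end at row 72 (column 318), and the bearing's entry edge at about row 77.

```bash
python3 - <<'E'
from h import *
p=np.load("w6.npy"); K,T=cam("wrist",{"tool_pos":p[:3],"tcp_rot":p[3:]})
g=cv2.imread("pics/w6.png",0).astype(int)
for r in (100,160,210):
    d=np.diff(g[r,280:360]); print(r,sorted([(280+int(i),int(d[i])) for i in np.argsort(-abs(d))[:6]]))
d=np.diff(g[60:90,280]); print([(60+int(i),int(d[i])) for i in np.argsort(-abs(d))[:4]])
print("bar end",plane(K,T,[(318.5,72)],176).round(1))
print("bearing edge corners",plane(K,T,[(272,77),(366,77)],98).round(1), "mid")
for z in (12,): 
  q=plane(K,T,[(280,228),(353,228)],z); print("plate end",q.round(1),q.mean(0).round(1))
E
```

```text
100 [(281, 12), (341, -12), (342, -33), (343, -15), (354, 36), (355, 50)]
160 [(280, -56), (281, -24), (341, -24), (342, -27), (352, 35), (353, 48)]
210 [(280, -13), (281, -61), (340, -19), (341, -33), (350, 29), (351, 52)]
[(76, -73), (66, 31), (65, 25), (75, -17)]
bar end [[644.2  34.  176. ]]
bearing edge corners [[616.7  36.3  98. ]
 [673.1  39.3  98. ]] mid
plate end [[616.5 -89.9  12. ]
 [683.8 -86.5  12. ]] [650.2 -88.2  12. ]
```

Request:
carry_out(
  rows=[
    [0, -3, -35, 0],
    [0, -3, -65, 0],
    [0, -3, -85, 0],
    [0, -3, -96, 0],
    [0, -3, -102, 0],
    [0, -3, -104, 0],
    [0, -3, -104, 0],
  ],
)

```text
time: 14.67
tool_pos: [650.2, -50.9, 32.8]
tcp_rot: [0.68, 1.56, 0.734]
contact_force: [-0.2, -0.1, -3.3]
grip_width: 19.1
```

Request:
carry_out(
  rows=[
    [0, 0, -1, 0],
    [0, 0, -2, 0],
    [0, 0, -2, 0],
  ],
)

```text
time: 14.92
tool_pos: [650.8, -51.0, 31.9]
tcp_rot: [0.557, 1.559, 0.611]
contact_force: [-0.8, 0.0, -3.9]
grip_width: 19.1
```

Request:
carry_out(
  rows=[
    [-1, 0, -1, 0],
    [-1, 0, -2, 0],
    [-1, 0, -3, 0],
    [-1, 0, -3, 0],
  ],
)

```text
time: 15.25
tool_pos: [649.6, -51.0, 28.7]
tcp_rot: [0.57, 1.559, 0.624]
contact_force: [-1.0, 0.5, -3.2]
grip_width: 19.1
```

Request:
carry_out(
  rows=[
    [0, 0, -1, 0],
    [0, 0, -2, 0],
    [0, 0, -2, 0],
  ],
)

```text
time: 15.5
tool_pos: [649.9, -50.9, 28.3]
tcp_rot: [0.509, 1.558, 0.562]
contact_force: [-4.1, 0.6, 7.0]
grip_width: 19.0
```

The bar has touched down, with the vertical force moving from −3.5 to +7 N. Letting go and rising. Then I touch the bar's top (z = 80) lightly with the closed fingers to measure the true finger length, because the push needs it.

Request:
carry_out(
  rows=[
    [0, 0, 1, 0],
    [0, 0, 1, 0],
    [0, 0, 1, 0],
    [0, 0, 1, 0],
    [0, 0, 1, 0],
    [0, 0, 1, 0],
    [0, 0, 20, 0],
    [0, 0, 40, 0],
    [0, 0, 60, 0],
    [0, 0, 60, 0],
  ],
  hand=50,
)

```text
time: 16.33
tool_pos: [652.4, -51.4, 92.7]
tcp_rot: [0.235, 1.552, 0.289]
contact_force: [-0.3, 0.0, 1.5]
grip_width: 50.2
```

```bash
python3 - <<'E'
from st import *
cv2.imwrite("pics/w7.png",im[:,:,::-1]); np.save("w7.npy",np.r_[o["tool_pos"],o["tcp_rot"]])
E
```

```text
16.3333 [652.4 -51.4  92.7] jaw 3.09 toolx [ 0.018   0.0053 -0.9998] 50.2
```

View pics/w7.png

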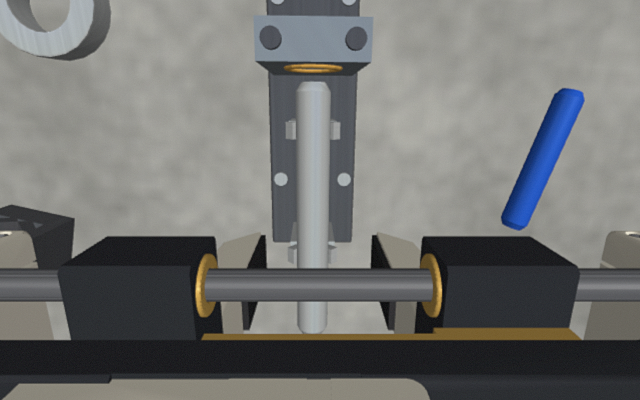

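The bar lies in both vees, with its front end at (313, 81), its rear end at (312, 333) and the bearing mouth ahead of it.

```bash
python3 - <<'E'
from h import *
p=np.load("w7.npy"); K,T=cam("wrist",{"tool_pos":p[:3],"tcp_rot":p[3:]})
q=plane(K,T,[(312,333),(313.3,81)],70); d=q[1]-q[0]; print(q.round(1),np.linalg.norm(d),np.degrees(np.arctan2(d[1],d[0])))
print("bearing edge",plane(K,T,[(255,62),(371,62)],98).round(1))
E
```

```text
[[ 652.2 -131.5   70. ]
 [ 645.    30.7   70. ]] 162.3626392314227 92.53508163042527
bearing edge [[616.7  36.2  98. ]
 [672.3  39.2  98. ]]
```

Request:
carry_out(
  rows=[
    [-2, 0, -10, 0],
    [-2, 0, -20, 0],
    [-2, 0, -28, 0],
    [-2, 0, -33, 0],
    [-2, 0, -33, 0],
    [-2, 0, -33, 0],
    [-2, 0, -33, 0],
    [-2, 0, -33, 0],
    [-2, 0, -33, 0],
    [-2, 0, -33, 0],
  ],
  hand=0,
)

```text
time: 17.22
tool_pos: [649.7, -51.3, 58.0]
tcp_rot: [0.284, 1.554, 0.338]
contact_force: [-0.2, 0.1, 0.5]
grip_width: 0.5
```

Request:
carry_out(
  rows=[
    [0, 0, -1, 0],
    [0, 0, -2, 0],
    [0, 0, -2, 0],
  ],
)

```text
time: 17.47
tool_pos: [649.6, -51.3, 55.8]
tcp_rot: [0.288, 1.554, 0.342]
contact_force: [-1.2, 0.2, -0.3]
grip_width: -0.0
```

Request:
carry_out(
  rows=[
    [0, 0, -1, 0],
    [0, 0, -2, 0],
    [0, 0, -2, 0],
  ],
)

```text
time: 17.72
tool_pos: [649.4, -51.2, 53.5]
tcp_rot: [0.305, 1.554, 0.359]
contact_force: [0.7, -0.4, -0.7]
grip_width: 0.4
```

Request:
carry_out(
  rows=[
    [0, 0, -1, 0],
    [0, 0, -2, 0],
    [0, 0, -2, 0],
  ],
)

```text
time: 17.97
tool_pos: [649.2, -51.2, 51.2]
tcp_rot: [0.32, 1.555, 0.374]
contact_force: [-0.7, 0.4, 0.0]
grip_width: 0.7
```

Request:
carry_out(
  rows=[
    [0, 0, -1, 0],
    [0, 0, -1, 0],
  ],
)

```text
time: 18.13
tool_pos: [649.4, -51.2, 50.6]
tcp_rot: [0.305, 1.554, 0.359]
contact_force: [-0.7, 0.9, 2.0]
grip_width: 0.3
```

Request:
carry_out(
  rows=[
    [0, 0, -1, 0],
    [0, 0, -2, 0],
    [0, 0, -2, 0],
  ],
)

```text
time: 18.38
tool_pos: [649.7, -51.3, 50.3]
tcp_rot: [0.262, 1.553, 0.316]
contact_force: [-3.9, 0.8, 9.7]
grip_width: 0.3
```

The finger tips touched the bar top (z = 80) at a reported TCP z of about 50.5, so the tips are 29.5 mm above the reported TCP. To push with the tips at z ≈ 71, above the vee edges at 68, the TCP has to be at about z = 42. Going behind the rear end.

Request:
carry_out(
  rows=[
    [0, 0, 20, 0],
    [0, 0, 45, 0],
    [5, -35, 45, 0],
    [5, -70, 45, 0],
    [5, -107, 45, 0],
    [5, -107, 45, 0],
    [5, -107, 20, 0],
    [5, -107, 5, 0],
    [5, -107, -6, 0],
    [5, -107, -6, 0],
    [5, -107, -6, 0],
  ],
)

```text
time: 19.3
tool_pos: [654.5, -158.0, 44.0]
tcp_rot: [0.299, 1.554, 0.354]
contact_force: [0.9, -0.2, -0.7]
grip_width: 0.4
```

```bash
python3 - <<'E'
from st import *
cv2.imwrite("pics/w8.png",im[:,:,::-1])
t=np.array([644.9,37.8]); d=np.array([np.cos(np.radians(93.05)),np.sin(np.radians(93.05))])
r=o["tool_pos"][:2]-t; print("fixture x",r@d,"lat",r@[d[1],-d[0]])
E
```

```text
19.3 [ 654.5 -158.    44. ] jaw 3.11 toolx [ 0.0158  0.0058 -0.9999] 0.4
fixture x -196.00136441384518 lat -0.8269088444128294
```

Request:
carry_out(
  rows=[
    [1, 0, -2, 0],
    [1, 0, -2, 0],
    [1, 6, -2, 0],
    [0, 12, -2, 0],
    [0, 16, -2, 0],
    [0, 20, -2, 0],
    [0, 24, -2, 0],
    [-1, 28, -2, 0],
    [-1, 32, -2, 0],
    [-1, 36, -2, 0],
    [-1, 40, -2, 0],
    [-1, 40, -2, 0],
  ],
)

```text
time: 20.35
tool_pos: [654.1, -117.4, 43.1]
tcp_rot: [0.244, 1.552, 0.299]
contact_force: [-0.4, -2.6, 2.3]
grip_width: 0.4
```

```bash
cat >> st.py <<'E'
t=np.array([644.9,37.8]); d=np.array([np.cos(np.radians(93.05)),np.sin(np.radians(93.05))])
r=o["tool_pos"][:2]-t; print("fixture x",r@d,"lat",r@[d[1],-d[0]],"F",o["contact_force"].round(1))
E
python3 - <<'E'
from st import *
m=np.zeros((560,640,3),np.uint8); m[:400]=im[:,:,::-1]; s=capture("scene")
m[400:560,:]=cv2.resize(s[215:275,250:490,::-1],(640,160),interpolation=2)
cv2.imwrite("pics/w9.png",m)
E
```

```text
20.35 [ 654.1 -117.4   43.1] jaw 3.14 toolx [ 0.0175  0.0054 -0.9998] 0.4
fixture x -155.44289586526602 lat 0.9499393819599831 F [-0.4 -2.6  2.3]
```

View pics/w9.png

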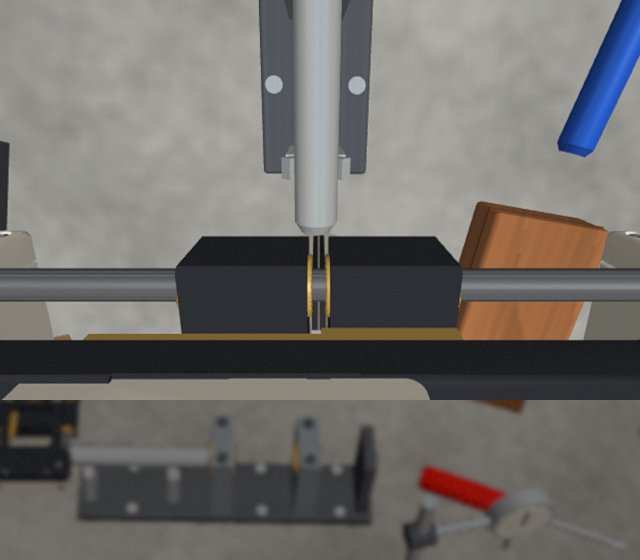

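The push works. The rear end bears on the closed fingers at row 235 with 2.6 N, and by computation the front end is about 14 mm inside bearing 1. Continuing in steps, checking force and height.

Request:
carry_out(
  rows=[
    [0, 6, -1, 0],
    [-1, 12, -1, 0],
    [-1, 18, -1, 0],
    [-2, 24, -1, 0],
    [-2, 30, -1, 0],
    [-2, 36, -1, 0],
    [-3, 42, -1, 0],
    [-3, 48, -1, 0],
    [-4, 54, -1, 0],
    [-4, 60, -1, 0],
    [-4, 60, -1, 0],
  ],
)

```text
time: 21.37
tool_pos: [650.1, -55.9, 42.1]
tcp_rot: [0.32, 1.552, 0.376]
contact_force: [-0.4, 0.2, 0.8]
grip_width: 0.6
```

Request:
carry_out(
  rows=[
    [0, 4, 0, 0],
    [0, 8, 0, 0],
    [-1, 12, 0, 0],
    [-1, 16, 0, 0],
    [-1, 20, 0, 0],
    [-1, 24, 0, 0],
    [-2, 28, 0, 0],
    [-2, 32, 0, 0],
    [-2, 36, 0, 0],
    [-2, 40, 0, 0],
  ],
)

```text
time: 22.2
tool_pos: [647.7, -15.3, 41.9]
tcp_rot: [0.348, 1.553, 0.403]
contact_force: [-0.4, -2.2, -1.2]
grip_width: 0.3
```

Request:
carry_out(
  rows=[
    [0, 4, 0, 0],
    [0, 8, 0, 0],
    [-1, 12, 0, 0],
    [-1, 15, 0, 0],
    [-1, 18, 0, 0],
    [-1, 18, 0, 0],
  ],
)

```text
time: 22.7
tool_pos: [646.7, 3.5, 42.0]
tcp_rot: [0.375, 1.553, 0.431]
contact_force: [-0.2, -0.3, -0.0]
grip_width: 0.7
```

Request:
carry_out(
  rows=[
    [0, 1, 0, 0],
    [0, 2, 0, 0],
    [0, 3, 0, 0],
    [0, 3, 0, 0],
  ],
)

```text
time: 23.03
tool_pos: [646.8, 6.5, 42.0]
tcp_rot: [0.366, 1.552, 0.422]
contact_force: [-0.2, -1.3, -1.0]
grip_width: 0.6
```

Request:
carry_out(
  rows=[
    [0, 1, 0, 0],
    [0, 2, 0, 0],
    [0, 3, 0, 0],
    [0, 3, 0, 0],
  ],
)

```text
time: 23.37
tool_pos: [647.0, 7.1, 42.1]
tcp_rot: [0.179, 1.553, 0.234]
contact_force: [0.6, -9.1, 0.0]
grip_width: 0.5
```

Request:
carry_out(
  rows=[
    [0, 1, 0, 0],
    [0, 2, 0, 0],
    [0, 2, 0, 0],
  ],
)

```text
time: 23.62
tool_pos: [647.1, 7.0, 42.2]
tcp_rot: [0.01, 1.553, 0.066]
contact_force: [-0.1, -9.9, -1.0]
grip_width: 0.4
```

Request:
carry_out(
  rows=[
    [0, 2, 0, 0],
    [0, 4, 0, 0],
    [0, 4, 0, 0],
  ],
)

```text
time: 23.87
tool_pos: [647.4, 7.2, 42.3]
tcp_rot: [-0.289, 1.552, -0.234]
contact_force: [-0.8, -14.3, -0.3]
grip_width: 0.1
```

Request:
carry_out(
  rows=[
    [0, -5, 0, 0],
    [1, -20, 0, 0],
    [1, -25, 10, 0],
    [1, -30, 40, 0],
    [1, -45, 80, 0],
    [1, -45, 120, 0],
    [1, -45, 150, 0],
    [1, -45, 150, 0],
    [1, -45, 150, 0],
  ],
)

```text
time: 24.62
tool_pos: [649.5, -38.1, 195.6]
tcp_rot: [-0.247, 1.547, -0.192]
contact_force: [-0.5, 0.1, -0.9]
grip_width: 0.6
```

```bash
python3 - <<'E'
from st import *
np.save("w10.npy",np.r_[o["tool_pos"],o["tcp_rot"]]); cv2.imwrite("pics/w10r.png",im[:,:,::-1])
m=np.zeros((560,640,3),np.uint8); m[:320]=im[:320,:,::-1]; s=capture("scene")
m[320:560,:]=cv2.resize(s[120:270,180:580,::-1],(640,240),interpolation=2)
cv2.imwrite("pics/w10.png",m)
E
```

```text
24.6167 [649.5 -38.1 195.6] jaw 3.15 toolx [ 0.0235 -0.0046 -0.9997] 0.6
fixture x -75.99237793094179 lat 0.5979068618826442 F [-0.5  0.1 -0.9]
```

View pics/w10.png

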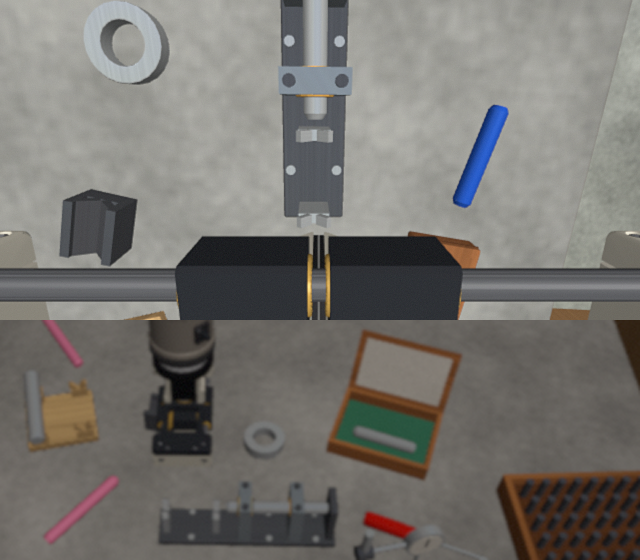

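The bar runs through both bearings to the stop, with its rear end at (315, 119) ahead of bearing 1. The short bar lies in the case and the thick bar is still on the stand. One last number, then I hand in.

```bash
python3 - <<'E'
from h import *
p=np.load("w10.npy"); K,T=cam("wrist",{"tool_pos":p[:3],"tcp_rot":p[3:]})
d=np.array([np.cos(np.radians(93.05)),np.sin(np.radians(93.05))])
b=plane(K,T,[(279,94),(352,94)],98).mean(0)[:2]; e=plane(K,T,[(315,119)],70)[0,:2]
print("bearing",b.round(1),"rear end fx",((e-b)@d).round(1), "vs -20"); print(close_job())
E
```

```text
bearing [644.9  38.1] rear end fx -20.1 vs -20
the job is handed in; nothing more can be done
None
```

The job is handed in after about 25 s of robot time. The short bar is in the case, and the long bar is home against the stop plate.

**What was done:** I took the short bar off the vees and laid it in the case. I then laid the long 20 mm bar on both vees about 7 mm short of the first bearing and let go. With the fingers closed, I pushed it by its end through both bearings until it stopped.

**Last checks:**
- **Long bar:** its rear end measured at fixture x = -20.1 (home is -20). At the end of the push the bar stood still as the force rose to 14 N.
- **Short bar:** it lies on the green lining of the case.
- **Other things:** the thick bar is still on its stand, and the other things in view looked undisturbed. I checked these by eye in the last picture and did not measure them.
- **Robot:** the gripper had backed off and risen clear of everything before hand-in.

**What disagreed:** the real finger tips sit about 29.5 mm above the reported TCP. My first grasp closed on nothing because of this and touched nothing. I confirmed the offset in the pictures and by lightly touching the long bar's top with up to about 10 N, then corrected every later height for it.

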